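# Start the strap-clamp nut on its stud and clamp the housing

### The job

Clamp the housing in the fixture: set the loose flange nut square over the clamp stud and, pressing only lightly, turn it backwards (counterclockwise seen from above) until it has ridden up the thread ends and drops in, then run it down clockwise until it is finger tight and the strap bears on the housing. Do not force the thread or crush the housing, let go of the nut when it is tight, and leave the other parts on the plate where they are.

Things in the scene. Friction and masses are not known exactly. Their poses are not given: they have to be found in the camera images.
- nut: loose steel flange nut standing on the plate, collar down: 36 mm high, hexagon 41 mm across flats, round collar below it 56 mm in diameter and 6 mm thick, about 0.3 kg. Origin: centre of the collar's underside; z up along its axis; x square to one pair of flats, other pairs every 60 degrees.
- nut_grip (a point): point on the nut's axis at the middle of its hexagon, 22 mm above the underside (flats run from 7 to 36 mm). Coarse right-hand three-start thread, lead 18 mm a turn (2.9 mm per rad; clockwise from above screws down), 22 mm clear between the crests, beginning 3 mm above the underside; it holds by itself when let go.
- fixture: clamping fixture fixed to the plate: steel base 190 x 90 x 18 mm with an upright stud, heel screw, strap and four dowels round the housing. Origin: on the stud's axis at the base's underside; z up; x along the strap to the housing, whose axis is 50 mm from the stud's; the heel screw is 68 mm on the other side.
- stud_tip (a point): top of the fixed stud, on its axis, 100 mm above the base's underside. From here down 14 mm it is a smooth pilot, 20 mm in diameter, the first 7 mm tapering out from 14 mm, which centres the nut. Below begins the thread, 28 mm outside diameter, with three blunt starts 120 degrees apart; which way they face differs every time and is not reported.
- stud_end (a point): on the stud's axis where the thread begins, 86 mm above the base's underside; z up. Set down, the nut rests with its underside 3 to 9 mm below this. Turned counterclockwise it climbs 2.9 mm per rad to 3 mm below, then drops 6 mm (within 2.1 rad); turned clockwise from there it is caught and screws down. 5 to 8 N of pressing is plenty; 40 N or a knock spoils the thread ends.
- strap: black steel clamp strap 147 x 56 x 15 mm, slotted round the stud. Origin: heel pivot at its underside, 57 mm above the base's underside; x to the toe, z up. A spring lifts the toe by 0.045 rad; the collar meets the strap about as the thread catches and pushes it down against 6 to 10 N. When level its top is 72 mm above the base's underside.
- strap_toe (a point): centre of the brass toe pad's underside. It meets the housing when the nut's underside is 14 mm below stud_end, some 2.2 to 2.7 rad clockwise of where it dropped in. The nut then stops sinking, the turning moment felt passes 0.3 N m and each further 0.1 rad adds about 8 N on the housing; 10 to 40 N is finger tight.
- housing: turned aluminium housing, 46 mm in diameter and 36 mm high, standing on the fixture's base between the dowels, under the strap's toe. Origin: centre of its underside. Thin walled: 60 N from the strap dents it.
- v_block: steel V-block 33 x 40 x 34 mm standing on the plate, not part of the job. Origin: centre of its underside.
- spare_housing: another turned aluminium housing, 46 mm in diameter and 38 mm high, standing on the plate, not part of the job. Origin: centre of its underside.
- gauge_block: flat steel gauge block 35 x 20 x 9 mm lying on the plate, not part of the job. Origin: centre of its underside.
There are look-alikes about, which are no part of the job. Leave any black or pink look-alike of the housing alone. What is shaped like the nut but brown is not meant.

How it is judged:
On the way, in this order (a step that is already met when the one before it is completed fails the run):
1. the nut, square on the stud and bearing on it, has been backed up onto the thread ends, to within 1.5 mm of the height at which it drops in (z of nut in the frame of stud_end between -0.0045 and -0.002 m and horizontal distance between nut and stud_end below 0.0025 m and angle between nut's own z axis and vertical below 0.1 rad and contact force between nut and fixture above 0.5 N), for 0.15 s.
2. the thread has caught: the nut is at least 1.5 mm below the height to which it dropped, still square (z of nut in the frame of stud_end below -0.0105 m and horizontal distance between nut and stud_end below 0.0025 m and angle between nut's own z axis and vertical below 0.1 rad), for 0.2 s.
At the end, for the whole second after the job is handed in: the strap presses on the housing with more than 4 N, held by the nut, which is screwed down to at least 13.3 mm below stud_end, within 2.5 mm of the stud's axis, level within 0.06 rad and at rest; the housing is within 5 mm of where it stood in the fixture (contact force between strap and housing above 4 N and z of nut in the frame of stud_end below -0.0133 m and horizontal distance between nut and stud_end below 0.0025 m and angle between nut's own z axis and vertical below 0.06 rad and linear speed of nut below 0.01 m/s and distance of housing from where it was at the start of the episode below 0.005 m); the robot touches nothing.
It fails at once if the V-block, the spare housing or the gauge block is shifted by more than 15 mm (distance of any of v_block, spare_housing, gauge_block from where it was at the start of the episode above 0.015 m).
It fails at once if the nut is overtightened: the strap presses on the housing with more than 60 N (contact force between strap and housing above 60 N).
It fails at once if the thread ends are forced: before the thread has caught, the nut bears on the fixture with more than 40 N (z of nut in the frame of stud_end above -0.0105 m and contact force between nut and fixture above 40 N).
It also fails if it takes over 61 s, if anything falls off the work surface, if the arm or the gripper's body presses on something with over 40 N, if the wrist force passes 120 N, or if a joint passes its speed limit or range.

### The arm

A 7-joint arm with a two-finger parallel gripper is mounted at the origin on a cart in front of the work surface, level with it; the furniture and walls round the work are solid. World frame = base frame: x ahead of the robot, y to its left, z up, the work surface at z = 0. Lengths are in m, angles in rad, forces in N, time in s.
With the tool pointing down it reaches from about 0.425 to 0.875 m from the base axis. Payload 4.7 kg.
Tool frame: the origin (TCP) lies between the finger pads; the fingertips stand 11 mm ahead of it and the grasp point (between the pads) lies 8 mm behind it; z points along the fingers, y is the direction in which the jaws open and shut (so a half turn about z gives the same grasp; the last joint's range is limited). The gripper opens to 87 mm and grips with 3 to 60 N. Pads are 19 mm wide; open, the fingers measure 117 mm over their backs; the gripper's body (75 mm by 190 mm) begins 51 mm behind the grasp point.
Start: joints at [-1.164, 0.321, -0.07, 1.45, 0.023, 1.371, -0.057], TCP at [0.249, 0.601, 0.234] pointing down, gripper open.
Joint ranges: [-2.86, 2.86], [-0.3, 2.09], [-1.38, 1.24], [0.06, 2.45], [-1.56, 4.7], [0.09, 2.05], [-2.69, 2.69]. Speed limits (rad/s): [2.57, 2.57, 3.14, 3.14, 3.14, 3.14, 3.14].

### API

Orientations are given as a rotation vector (axis times angle).
In Python, from bench import ctrl gives the robot as it stands.
- The arm moves only by the tool servo_tool, never from a script. Its argument "series" is a list of rows, each an object with "travel": the shift along the tool's x, y, z in m, a list of three; "angular": the turn, a rotation vector about the tool's x, y, z in rad, a list of three. A call has 1 to 5 rows; each row shifts and turns the commanded pose from where the row before left it, along the tool's axes as they then stand; what a row does not reach is not made up. A row lasts 1/10 s, in which the tool goes at most 50 mm and 8.59 degrees, less where a joint would pass 70% of its speed; a pose out of reach is approached as far as the arm can. A call with a gripper value outside its range is refused whole. "claw" is the finger opening in m, from 0 to 0.087, set as the call begins (left out, the last holds). The fingers move at their own pace and stop on an object; "squeeze" is the grip in N (left out, the last holds). Time passes only in rows, so rows that do not move let the fingers close. It gives the time, the measured TCP pose, the force and the opening at its end, in the units of the state.
- ctrl.get_state(): the state, without advancing time (a new reading comes with each control period).
- ctrl.get_image(name): name is "scene" or "top" or "wrist"; returns the picture (400x640x3 uint8, red, green, blue); there is no depth.
- ctrl.calibration(name): a dict with "fx", "fy", "cx", "cy" (pixels), "rvec" (rotation vector, rad) and "tvec" (3), from world to camera coordinates, as OpenCV has them. Camera axes: x right, y down, z forward; pixel columns grow to the right and rows downward; lengths in m; the calibration is good to about 2 mm. A picture is of the moment at which its call begins: read the wrist's pose just before it. calibration takes no time and is no camera call; for the wrist camera it gives the pose at the moment of the call.
- ctrl.close_job(): hands the job in, once; it reports no verdict.
The state is a dict: "time": time; "joint_positions": joint angles; "qd": joint speeds; "joint_torque": joint torques, N m; "position": TCP position; "tool_rot": TCP orientation; "ft_force": force on the tool from outside, world axes, zero at the start; "torque": the same for the moment, N m; "grip_width": opening from 0.0 (shut) to 1.0 (fully open).
Only numpy, scipy, OpenCV 4.12 (cv2) and the standard library are available. Lean on these libraries where they do the work, as an engineer would, in place of code of your own. Each camera call takes 0.05 s, during which the arm holds its last target.

## Working session

There is one attempt and no reset: what is moved stays moved. The work goes in short steps, Python scripts to look and compute and a tool call to move; the robot and the scene stay as the last step left them, time stands still between calls to the robot, and variables do not carry over. Pictures are saved under pics/ and viewed, and the job is handed in when it is done.

Besides the shell and the picture viewer there is one more tool, called after "Call:" by a JSON object that holds its "method" and its "body", one argument or row to a line. servo_tool: Moves the arm, as the interface text tells. Its arguments: {"type":"object","properties":{"series":{"type":"array","items":{"type":"object","properties":{"travel":{"type":"array","items":{"type":"number"}},"angular":{"type":"array","items":{"type":"number"}}}}},"claw":{"type":"number"},"squeeze":{"type":"number"}},"required":["series"]}

```bash
mkdir -p pics; ls
python3 - <<'E'
from bench import ctrl
import cv2,numpy as np
s=ctrl.get_state()
for k in s: print(k,np.round(s[k],4))
for n in ["scene","top","wrist"]:
    c=ctrl.calibration(n); print(n,{k:np.round(v,4).tolist() for k,v in c.items()})
    cv2.imwrite(f"pics/{n}0.png",ctrl.get_image(n)[:,:,::-1])
E
```

```text
pics
time 0.0
joint_positions [-1.1639  0.3218 -0.0701  1.4517  0.0226  1.3708 -0.0569]
qd [-0.0011  0.0006  0.001   0.0012 -0.0009  0.0007  0.0012]
joint_torque [-9.00000e-04 -4.91292e+01 -4.04400e-01 -3.12535e+01 -6.41000e-02
  4.36000e-02  1.00000e-04]
position [0.2486 0.6    0.2324]
tool_rot [-6.129e-01 -3.081e+00  3.000e-03]
ft_force [-0.0558  0.6299 -0.3467]
torque [0.0382 0.0015 0.0147]
grip_width 0.9993
scene {'fx': 490.5495, 'fy': 490.5495, 'cx': 324.5182, 'cy': 194.2526, 'rvec': [1.8348, -0.9477, 0.6117], 'tvec': [-0.3425, 0.2691, 0.748]}
top {'fx': 501.3902, 'fy': 501.3902, 'cx': 314.908, 'cy': 204.8926, 'rvec': [2.1659, -2.1336, 0.1379], 'tvec': [-0.0263, 0.5657, 1.1859]}
wrist {'fx': 313.3505, 'fy': 313.3505, 'cx': 326.5539, 'cy': 192.8764, 'rvec': [-2.395, -1.5986, -0.2404], 'tvec': [-0.6491, -0.0352, 0.3934]}
```

View pics/scene0.png

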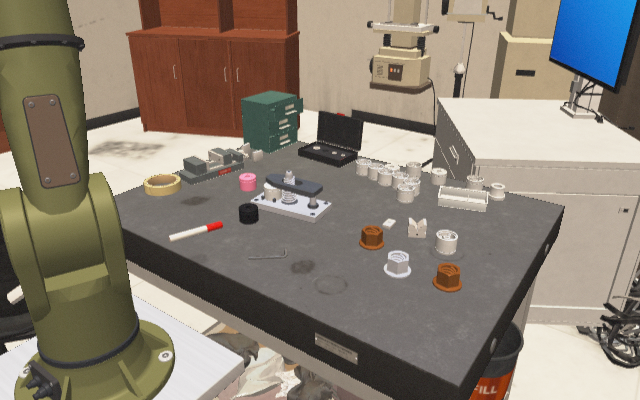

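View pics/top0.png

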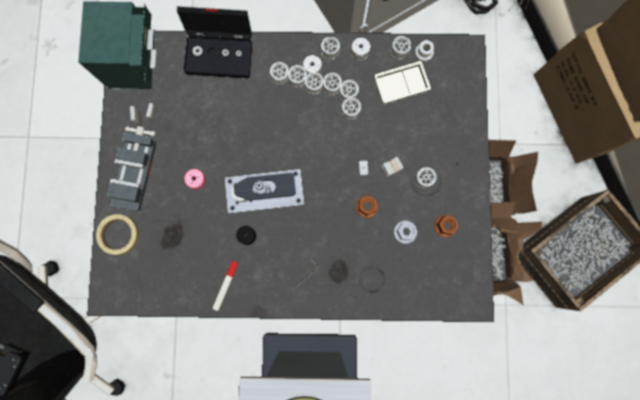

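View pics/wrist0.png

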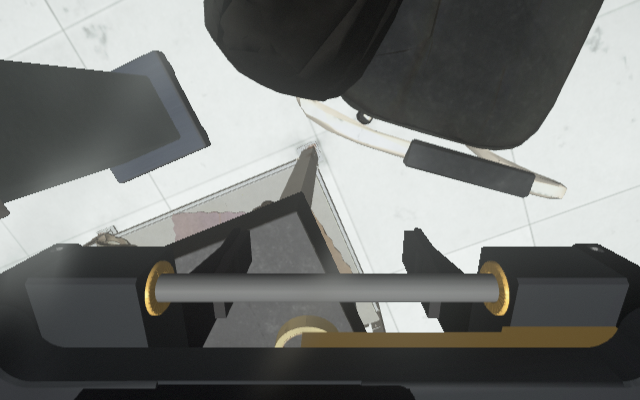

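```bash
cat > h.py <<'E'
import numpy as np,cv2
from bench import ctrl
from scipy.spatial.transform import Rotation as R
def unproj(c,u,v,z):
    Rm=cv2.Rodrigues(np.array(c['rvec'],float))[0];t=np.array(c['tvec'],float)
    d=Rm.T@np.array([(u-c['cx'])/c['fx'],(v-c['cy'])/c['fy'],1]);o=-Rm.T@t
    return o+d*(z-o[2])/d[2]
def proj(c,P):
    K=np.array([[c['fx'],0,c['cx']],[0,c['fy'],c['cy']],[0,0,1]])
    return cv2.projectPoints(np.array(P,float).reshape(-1,3),np.array(c['rvec'],float),np.array(c['tvec'],float),K,None)[0].reshape(-1,2)
E
python3 - <<'E'
from h import *
c=ctrl.calibration('top')
for n,u,v,z in [('nut',405,232,.036),('stud',264,186,.1),('table bl',90,315,0),('br',493,320,0)]: print(n,unproj(c,u,v,z).round(4))
im=cv2.imread('pics/top0.png')
a=cv2.resize(im[150:260,330:470],None,fx=5,fy=5,interpolation=cv2.INTER_CUBIC); cv2.imwrite('pics/t_nut.png',a)
a=cv2.resize(im[155:225,210:320],None,fx=7,fy=7,interpolation=cv2.INTER_CUBIC); cv2.imwrite('pics/t_fix.png',a)
im=cv2.imread('pics/scene0.png')
a=cv2.resize(im[160:300,230:480],None,fx=3.2,fy=3.2,interpolation=cv2.INTER_CUBIC); cv2.imwrite('pics/s_z.png',a)
E
```

```text
nut [ 0.5032 -0.2372  0.036 ]
stud [0.6003 0.101  0.1   ]
table bl [0.2909 0.529  0.    ]
br [ 0.2945 -0.456   0.    ]
```

View pics/t_nut.png

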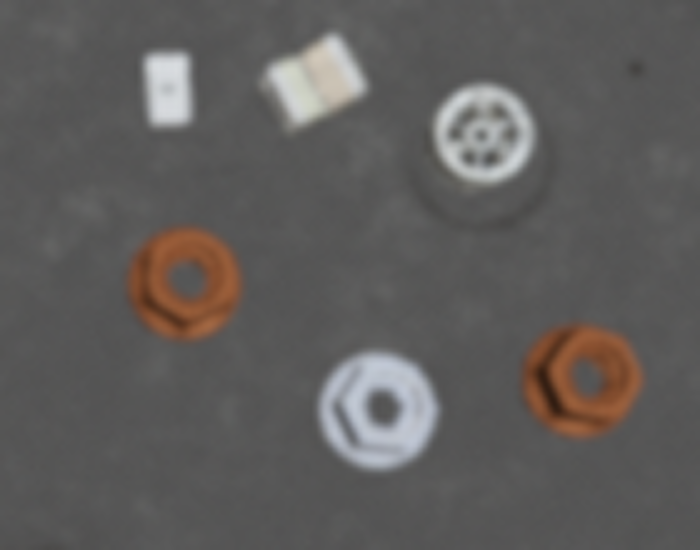

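View pics/t_fix.png

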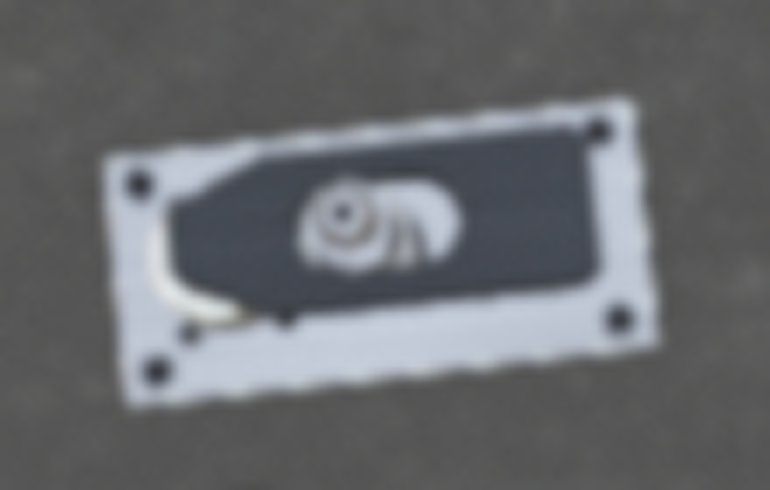

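View pics/s_z.png

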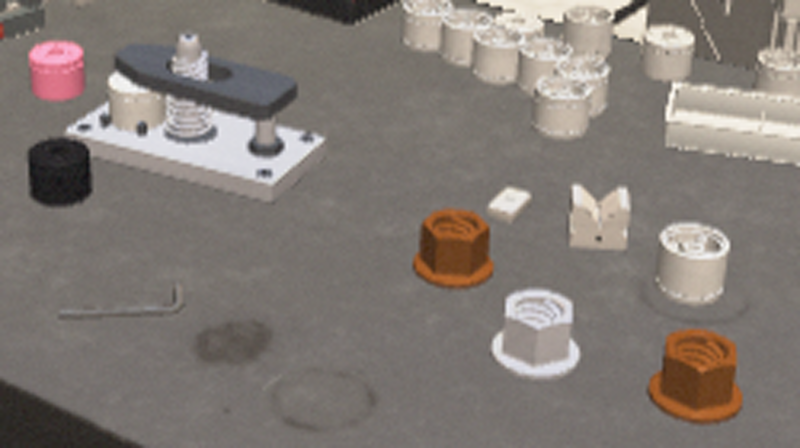

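```bash
cat >> h.py <<'E'
def tool():
    s=ctrl.get_state(); return np.array(s['position']),R.from_rotvec(s['tool_rot']).as_matrix(),s
E
python3 - <<'E'
from h import *
c=ctrl.calibration('top')
f=lambda x,y,k,x0,y0:((x+.5)/k-.5+x0,(y+.5)/k-.5+y0)
print('collar',unproj(c,*f(379,410,5,330,150),.006), 'hole top',unproj(c,*f(385,407,5,330,150),.036))
print('stud',unproj(c,*f(343,212,7,210,155),.1))
P=np.array([unproj(c,*f(x,y,7,210,155),.018) for x,y in[(105,157),(632,100),(660,345),(128,408)]]);print(P.round(4),P.mean(0))
print(np.linalg.norm(P[0]-P[1]),np.linalg.norm(P[1]-P[2]))
p,T,s=tool();print(T.round(3))
w=ctrl.calibration('wrist');Rw=cv2.Rodrigues(np.array(w['rvec']))[0];o=-Rw.T@w['tvec']
print('cam in tool',T.T@(o-p),'\naxes in tool',(T.T@Rw.T).round(3))
E
```

```text
collar [ 0.50668059 -0.24346647  0.006     ] hole top [ 0.50569001 -0.24113504  0.036     ]
stud [0.60283875 0.11368689 0.1       ]
[[0.6357 0.2093 0.018 ]
 [0.6592 0.0214 0.018 ]
 [0.5709 0.0098 0.018 ]
 [0.5456 0.1976 0.018 ]] [0.60286787 0.10950681 0.018     ]
0.1893497835337096 0.08907963021809916
[[-0.924  0.383 -0.   ]
 [ 0.383  0.924 -0.001]
 [-0.    -0.001 -1.   ]]
cam in tool [ 0.08264981  0.00033903 -0.15197885] 
axes in tool [[-0.001 -0.955 -0.297]
 [ 1.    -0.001 -0.001]
 [ 0.001 -0.297  0.955]]
```

Call:
{"method": "servo_tool", "body": {
  "series": [
    {"travel": [-0.045,-0.006,0],"angular": [0,0,0.074]},
    {"travel": [-0.045,-0.006,0],"angular": [0,0,0.074]},
    {"travel": [-0.045,-0.006,0],"angular": [0,0,0.074]},
    {"travel": [-0.045,-0.006,0],"angular": [0,0,0.074]},
    {"travel": [-0.045,-0.006,0],"angular": [0,0,0.074]}
  ]
}}

```text
time: 0.65
position: [0.4266, 0.4583, 0.2331]
tool_rot: [1.174, 2.914, -0.001]
ft_force: [0.3, 0.6, 0.5]
grip_width: 0.999
```

Call:
{"method": "servo_tool", "body": {
  "series": [
    {"travel": [-0.045,-0.006,0],"angular": [0,0,0.074]},
    {"travel": [-0.045,-0.006,0],"angular": [0,0,0.074]},
    {"travel": [-0.045,-0.006,0],"angular": [0,0,0.074]},
    {"travel": [-0.045,-0.006,0],"angular": [0,0,0.074]},
    {"travel": [-0.045,-0.006,0],"angular": [0,0,0.074]}
  ]
}}

```text
time: 1.15
position: [0.5396, 0.2628, 0.2332]
tool_rot: [-1.69, -2.648, 0.0]
ft_force: [0.1, -0.2, 0.4]
grip_width: 1.001
```

Call:
{"method": "servo_tool", "body": {
  "series": [
    {"travel": [-0.045,-0.006,0],"angular": [0,0,0.074]},
    {"travel": [-0.045,-0.006,0],"angular": [0,0,0.074]},
    {"travel": [-0.045,-0.006,0],"angular": [0,0,0.074]},
    {"travel": [-0.045,-0.006,0],"angular": [0,0,0.074]},
    {"travel": [-0.045,-0.006,0],"angular": [0,0,0.074]}
  ]
}}

```text
time: 1.65
position: [0.5743, 0.0398, 0.2333]
tool_rot: [-2.148, -2.292, 0.0]
ft_force: [0.9, 0.3, 0.4]
grip_width: 1.002
```

Call:
{"method": "servo_tool", "body": {
  "series": [
    {"travel": [-0.045,-0.006,0],"angular": [0,0,0.074]},
    {"travel": [-0.045,-0.006,0],"angular": [0,0,0.074]},
    {"travel": [-0.045,-0.006,0],"angular": [0,0,0.074]},
    {"travel": [-0.045,-0.006,0],"angular": [0,0,0.074]},
    {"travel": [-0.045,-0.006,0],"angular": [0,0,0.074]}
  ]
}}

```text
time: 2.15
position: [0.526, -0.1807, 0.2333]
tool_rot: [2.533, 1.858, -0.0]
ft_force: [0.1, 0.9, 0.6]
grip_width: 1.002
```

```bash
cat >> h.py <<'E'
def delta(x,y,z):
    p,T,s=tool(); yaw=np.degrees(np.arctan2(T[1,1],T[0,1]))
    print('t',s['time'],'pos',p.round(4),'ytool yaw',yaw.round(2),'tilt',np.round(T[:,2],4),'j7',np.round(s['joint_positions'],3))
    print('dtool',(T.T@(np.array([x,y,z])-p)).round(4)); return
def snap(n,f):
    im=ctrl.get_image(n)[:,:,::-1]; cv2.imwrite(f,im); return im
E
python3 -c "
from h import *
delta(.506,-.242,.2)"
```

```text
t 2.15 pos [ 0.526  -0.1807  0.2333] ytool yaw -17.48 tilt [-0. -0. -1.] j7 [-0.284  0.129  0.622  1.709 -0.077  1.328  0.048]
dtool [-0.0645 -0.0007  0.0333]
```

Call:
{"method": "servo_tool", "body": {
  "series": [
    {"travel": [-0.032,0,0.01],"angular": [0,0,0]},
    {"travel": [-0.032,0,0.01],"angular": [0,0,0]},
    {"travel": [0,0,0],"angular": [0,0,-0.14]},
    {"travel": [0,0,0],"angular": [0,0,-0.14]},
    {"travel": [0,0,0],"angular": [0,0,0]}
  ]
}}

```text
time: 2.65
position: [0.5073, -0.2402, 0.2132]
tool_rot: [-2.246, -2.196, 0.0]
ft_force: [0.5, -0.5, 0.5]
grip_width: 0.995
```

```bash
python3 -c "
from h import *
delta(.506,-.242,.1)
c=ctrl.calibration('wrist');print(proj(c,[.506,-.242,.036]),proj(c,[.506,-.242,.006]))
snap('wrist','pics/w1.png')
import pickle;pickle.dump(c,open('w1.pkl','wb'))"
```

```text
t 2.65 pos [ 0.5073 -0.2402  0.2132] ytool yaw -1.28 tilt [-6.e-04  4.e-04 -1.e+00] j7 [-0.181  0.158  0.641  1.725 -0.098  1.292  0.459]
dtool [-0.0019 -0.0012  0.1132]
[[326.00590034 176.80934517]] [[326.05892537 170.46933519]]
```

View pics/w1.png

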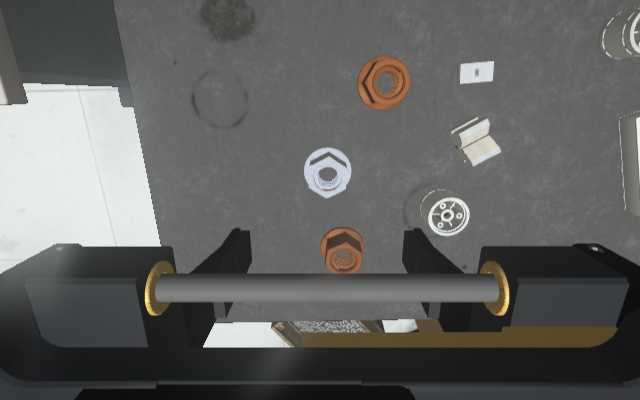

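```bash
python3 -c "
from h import *
im=cv2.imread('pics/w1.png')
cv2.imwrite('pics/w1z.png',cv2.resize(im[137:212,285:370],None,fx=8,fy=8,interpolation=cv2.INTER_CUBIC))
"
```

```text
(no output)
```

View pics/w1z.png

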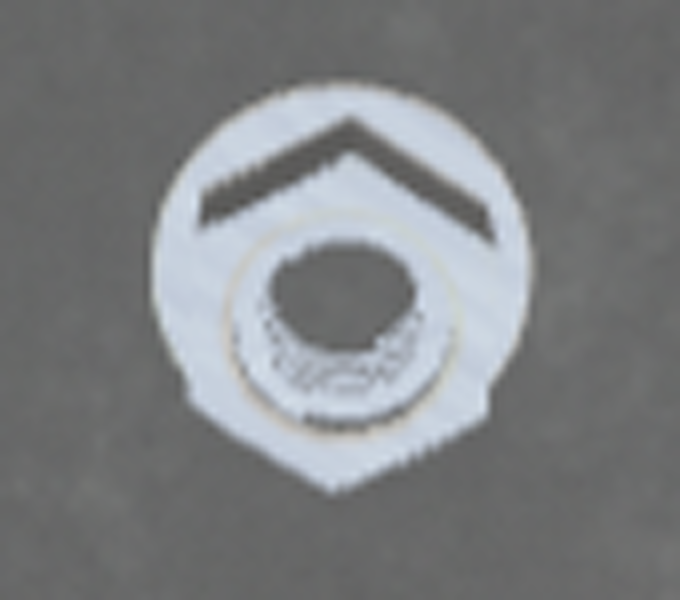

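```bash
python3 -c "
from h import *
import pickle
c=pickle.load(open('w1.pkl','rb'))
V=[(350,152),(496,243),(490,405),(338,493),(188,402),(200,228)]
P=np.array([unproj(c,(x+.5)/8-.5+285,(y+.5)/8-.5+137,.036)[:2] for x,y in V])
m=P.mean(0);d=P-m;print(m,np.hypot(*d.T), 'exp',.0205/np.cos(np.pi/6))
a=np.degrees(np.arctan2(d[:,1],d[:,0]));print(a.round(1))
print('flat normal mod60',np.degrees(np.angle(np.exp(6j*np.radians(a-30)).sum())/6))
q=[unproj(c,(x+.5)/8-.5+285,(y+.5)/8-.5+137,.006)[:2] for x,y in [(152,270),(533,270)]];print(q,np.mean(q,0))
delta(*m,.019)
"
```

```text
[ 0.50763674 -0.24207834] [0.02329659 0.02317595 0.02317857 0.02435272 0.02406063 0.02322444] exp 0.023671361036774655
[  86.6   26.9  -31.6  -93.1 -153.5  144.6]
flat normal mod60 -3.342177543559031
[array([ 0.47959056, -0.24119461]), array([ 0.53550711, -0.2425002 ])] [ 0.50754883 -0.24184741]
t 2.7 pos [ 0.5075 -0.24    0.2133] ytool yaw -1.43 tilt [-3.e-04  3.e-04 -1.e+00] j7 [-0.181  0.158  0.641  1.724 -0.098  1.292  0.456]
dtool [-0.0021  0.0002  0.1943]
```

Call:
{"method": "servo_tool", "body": {
  "series": [
    {"travel": [-0.002,0,0.04],"angular": [0,0,0.033]},
    {"travel": [0,0,0.04]},
    {"travel": [0,0,0.04]},
    {"travel": [0,0,0.03]},
    {"travel": [0,0,0]}
  ],
  "claw": 0.087
}}

```text
$.series[1]: bad value
```

```bash
python3 -c "
from h import *
delta(.5076,-.242,.020)
c=ctrl.calibration('wrist')
snap('wrist','pics/w2.png')
import pickle;pickle.dump(c,open('w2.pkl','wb'))"
```

```text
t 2.7 pos [ 0.5075 -0.24    0.2133] ytool yaw -1.43 tilt [-3.e-04  3.e-04 -1.e+00] j7 [-0.181  0.158  0.641  1.724 -0.098  1.292  0.456]
dtool [-0.002   0.0002  0.1933]
```

View pics/w2.png

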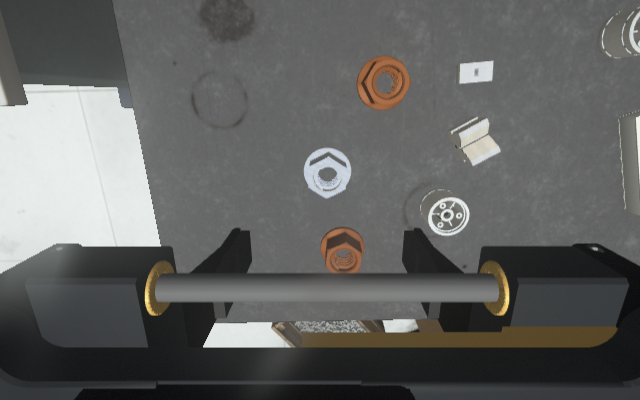

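Both keys are required in every row.

Call:
{"method": "servo_tool", "body": {
  "series": [
    {"travel": [-0.002,0,0.04],"angular": [0,0,0.033]},
    {"travel": [0,0,0.04],"angular": [0,0,0]},
    {"travel": [0,0,0.04],"angular": [0,0,0]},
    {"travel": [0,0,0.03],"angular": [0,0,0]},
    {"travel": [0,0,0],"angular": [0,0,0]}
  ],
  "claw": 0.087
}}

```text
time: 3.25
position: [0.5044, -0.2402, 0.0594]
tool_rot: [-2.278, -2.153, 0.007]
ft_force: [0.4, -0.7, -0.9]
grip_width: 1.0
```

```bash
python3 -c "
from h import *
delta(.5076,-.242,.020)
c=ctrl.calibration('wrist')
snap('wrist','pics/w3.png')
import pickle;pickle.dump(c,open('w3.pkl','wb'))"
```

```text
t 3.25 pos [ 0.5044 -0.2402  0.0594] ytool yaw -3.24 tilt [-0.0084  0.0022 -1.    ] j7 [-0.133  0.326  0.614  1.884 -0.218  1.008  0.519]
dtool [-0.0017  0.0036  0.0394]
```

View pics/w3.png

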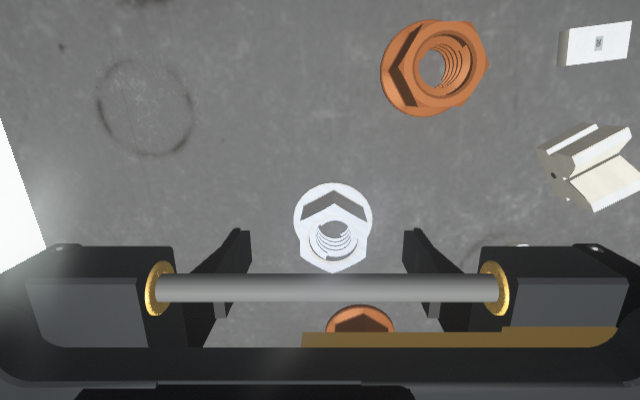

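Call:
{"method": "servo_tool", "body": {
  "series": [
    {"travel": [0,0,0.01],"angular": [0,0,0]},
    {"travel": [0,0,0],"angular": [0,0,0]},
    {"travel": [0,0,0],"angular": [0,0,0]}
  ]
}}

```text
time: 3.6
position: [0.5085, -0.2423, 0.0548]
tool_rot: [2.281, 2.158, 0.002]
ft_force: [0.1, 0.4, -0.5]
grip_width: 1.005
```

```bash
python3 -c "
from h import *
delta(.5076,-.242,.020)
"
```

```text
t 3.6 pos [ 0.5085 -0.2423  0.0548] ytool yaw -3.16 tilt [ 2.1e-03 -4.0e-04 -1.0e+00] j7 [-0.127  0.334  0.611  1.885 -0.228  0.989  0.529]
dtool [ 0.0003 -0.001   0.0348]
```

Call:
{"method": "servo_tool", "body": {
  "series": [
    {"travel": [0,0,0.015],"angular": [0,0,0]},
    {"travel": [0,0,0.012],"angular": [0,0,0]},
    {"travel": [0,0,0.005],"angular": [0,0,0]},
    {"travel": [0,0,0],"angular": [0,0,0]},
    {"travel": [0,0,0],"angular": [0,0,0]}
  ]
}}

```text
time: 4.1
position: [0.5076, -0.2421, 0.0213]
tool_rot: [-2.282, -2.159, 0.0]
ft_force: [0.1, -0.4, 0.6]
grip_width: 1.001
```

```bash
python3 -c "
from h import *
delta(.5076,-.242,.020)
p,T,s=tool();print(s['ft_force'])
"
```

```text
t 4.1 pos [ 0.5076 -0.2421  0.0213] ytool yaw -3.16 tilt [-4.e-04 -0.e+00 -1.e+00] j7 [-0.109  0.383  0.594  1.906 -0.264  0.931  0.556]
dtool [0.0001 0.     0.0013]
[ 0.11266779 -0.41234817  0.59986826]
```

Call:
{"method": "servo_tool", "body": {
  "series": [
    {"travel": [0,0,0],"angular": [0,0,0]},
    {"travel": [0,0,0],"angular": [0,0,0]},
    {"travel": [0,0,0],"angular": [0,0,0]},
    {"travel": [0,0,0],"angular": [0,0,0]},
    {"travel": [0,0,0],"angular": [0,0,0]}
  ],
  "claw": 0.03,
  "squeeze": 25
}}

```text
time: 4.6
position: [0.5078, -0.242, 0.0217]
tool_rot: [2.281, 2.159, 0.0]
ft_force: [0.8, -0.0, -1.1]
grip_width: 0.626
```

Call:
{"method": "servo_tool", "body": {
  "series": [
    {"travel": [0,0,0],"angular": [0,0,0]},
    {"travel": [0,0,0],"angular": [0,0,0]}
  ]
}}

```text
time: 4.8
position: [0.5078, -0.242, 0.0216]
tool_rot: [2.281, 2.16, 0.0]
ft_force: [-1.8, 0.0, -0.2]
grip_width: 0.471
```

Call:
{"method": "servo_tool", "body": {
  "series": [
    {"travel": [0,0,-0.01],"angular": [0,0,0]},
    {"travel": [0,0,-0.03],"angular": [0,0,0]},
    {"travel": [0,0,-0.04],"angular": [0,0,0]},
    {"travel": [0,0,-0.045],"angular": [0,0,0]},
    {"travel": [0,0,-0.045],"angular": [0,0,0]}
  ]
}}

```text
time: 5.3
position: [0.5068, -0.242, 0.1932]
tool_rot: [-2.282, -2.158, 0.001]
ft_force: [0.9, 0.2, -2.6]
grip_width: 0.471
```

```bash
python3 -c "
from h import *
delta(.603,.1137,.2)
p,T,s=tool();print(s['ft_force'],s['grip_width'])
"
```

```text
t 5.3 pos [ 0.5068 -0.242   0.1932] ytool yaw -3.18 tilt [-1.e-03  3.e-04 -1.e+00] j7 [-0.185  0.176  0.654  1.75  -0.112  1.254  0.441]
dtool [ 0.3605  0.0763 -0.0068]
[ 0.87870281  0.21802453 -2.63511   ] 0.4705772980497636
```

Call:
{"method": "servo_tool", "body": {
  "series": [
    {"travel": [0.04,0.0134,0],"angular": [0,0,0]},
    {"travel": [0.04,0.0134,0],"angular": [0,0,0]},
    {"travel": [0.04,0.0134,0],"angular": [0,0,0]},
    {"travel": [0.04,0.0134,0],"angular": [0,0,0]},
    {"travel": [0.04,0.0134,0],"angular": [0,0,0]}
  ]
}}

```text
time: 5.8
position: [0.5855, -0.0446, 0.1919]
tool_rot: [-2.282, -2.159, 0.0]
ft_force: [0.5, -0.2, -3.0]
grip_width: 0.466
```

Call:
{"method": "servo_tool", "body": {
  "series": [
    {"travel": [0.04,0.0134,0],"angular": [0,0,0]},
    {"travel": [0.04,0.0134,0],"angular": [0,0,0]},
    {"travel": [0.04,0.0134,0],"angular": [0,0,0]},
    {"travel": [0,0,0],"angular": [0,0,-0.13]},
    {"travel": [0,0,0],"angular": [0,0,-0.13]}
  ]
}}

```text
time: 6.3
position: [0.6319, 0.0739, 0.191]
tool_rot: [-1.971, -2.445, 0.002]
ft_force: [-0.5, -1.4, -2.3]
grip_width: 0.471
```

Call:
{"method": "servo_tool", "body": {
  "series": [
    {"travel": [0,0,0],"angular": [0,0,-0.13]},
    {"travel": [0,0,0],"angular": [0,0,-0.13]},
    {"travel": [0,0,0],"angular": [0,0,-0.13]},
    {"travel": [0,0,0],"angular": [0,0,0]},
    {"travel": [0,0,0],"angular": [0,0,0]}
  ]
}}

```text
time: 6.8
position: [0.632, 0.0713, 0.1916]
tool_rot: [-1.477, -2.772, 0.0]
ft_force: [-0.9, 0.6, -2.1]
grip_width: 0.47
```

```bash
python3 -c "
from h import *
delta(.603,.1137,.2)
c=ctrl.calibration('wrist');print(proj(c,[.603,.1137,.1]))
im=snap('wrist','pics/w4.png')
import pickle;pickle.dump(c,open('w4.pkl','wb'))
p,T,s=tool();print(s['ft_force'],s['grip_width'])
"
```

```text
t 6.8 pos [0.632  0.0713 0.1916] ytool yaw 33.9 tilt [-3.e-04 -1.e-04 -1.e+00] j7 [-0.445  0.321  0.362  1.558 -0.117  1.284  0.525]
dtool [ 0.0514 -0.0005 -0.0084]
[[326.3089805  137.77469723]]
[ 0.54831624 -0.74475934 -2.83766943] 0.47006190145081433
```

View pics/w4.png

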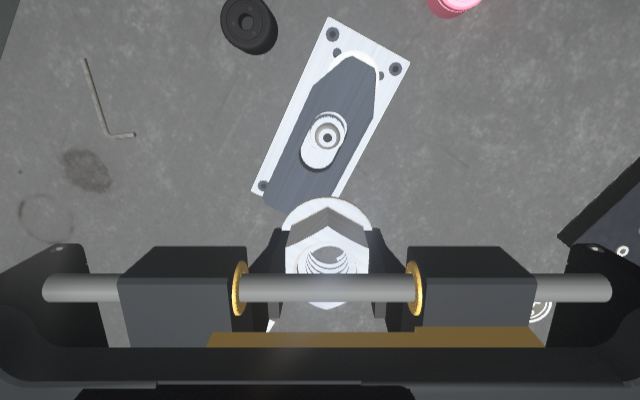

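```bash
python3 -c "
from h import *
im=cv2.imread('pics/w4.png')
a=cv2.resize(im[105:170,290:365],None,fx=8,fy=8,interpolation=cv2.INTER_CUBIC)
b=cv2.resize(im[190:310,265:390],None,fx=5,fy=5,interpolation=cv2.INTER_CUBIC)
cv2.imwrite('pics/w4a.png',a);cv2.imwrite('pics/w4b.png',b)
"
```

```text
(no output)
```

View pics/w4a.png

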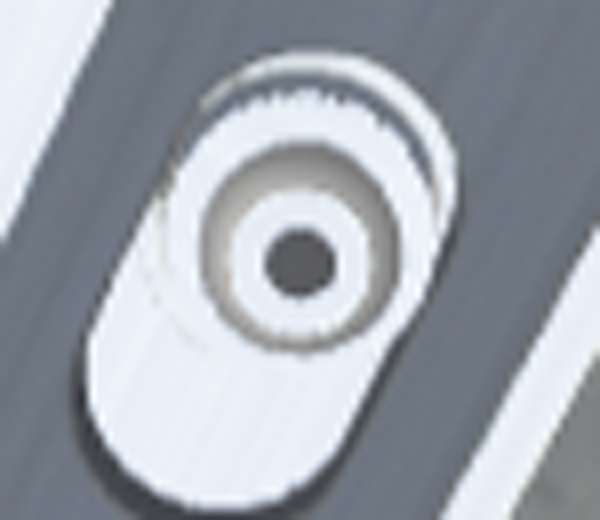

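View pics/w4b.png

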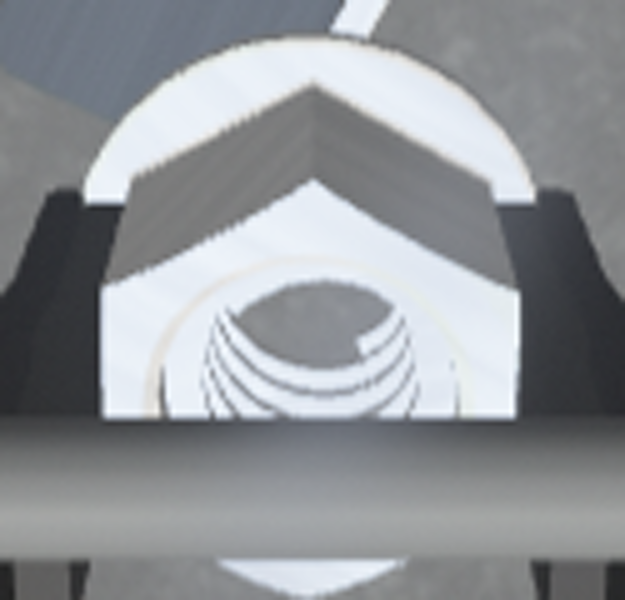

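```bash
python3 -c "
from h import *
import pickle
c=pickle.load(open('w4.pkl','rb'))
f=lambda x,y,k,x0,y0:((x+.5)/k-.5+x0,(y+.5)/k-.5+y0)
S=unproj(c,*f(300,262,8,290,105),.1);print('stud',S)
for x,y,z in[(300,350,.093),(230,262,.1),(370,262,.1)]: print(unproj(c,*f(x,y,8,290,105),z))
p,T,s=tool();print(p)
z=p[2]+.0147
V=[(313,180),(520,290),(307,598),(102,290)]
P=np.array([T.T@(unproj(c,*f(x,y,5,265,190),z)-p) for x,y in V]);print(P.round(4));print('centre xy tool',(P[0]+P[2])/2,(P[1]+P[3])/2)
# collar rim at z=nut+.006
for x,y in [(312,35),(85,200),(535,200)]: print(T.T@(unproj(c,*f(x,y,5,265,190),p[2]-.0153)-p))
delta(*S[:2],.14)
"
```

```text
stud [0.60328592 0.11431796 0.1       ]
[0.60866546 0.10630935 0.093     ]
[0.59767719 0.11055896 0.1       ]
[0.60889445 0.11807682 0.1       ]
[0.63207541 0.07135161 0.1915783 ]
[[ 0.0237  0.     -0.0147]
 [ 0.0121  0.0201 -0.0147]
 [-0.0233 -0.0007 -0.0147]
 [ 0.0121 -0.0205 -0.0147]]
centre xy tool [ 0.00016975 -0.00031589 -0.01469989] [ 0.01209572 -0.00018734 -0.01469937]
[ 2.83827494e-02 -3.65545997e-05  1.53013508e-02]
[ 0.00828253 -0.02641914  0.01530876]
[0.00820763 0.02582375 0.01529221]
t 6.85 pos [0.6321 0.0714 0.1916] ytool yaw 33.92 tilt [-3.e-04 -1.e-04 -1.e+00] j7 [-0.445  0.321  0.362  1.558 -0.117  1.284  0.526]
dtool [0.0517 0.0001 0.0516]
```

Call:
{"method": "servo_tool", "body": {
  "series": [
    {"travel": [0.026,0,0],"angular": [0,0,0]},
    {"travel": [0.0255,0,0.01],"angular": [0,0,0]},
    {"travel": [0,0,0.03],"angular": [0,0,0]},
    {"travel": [0,0,0.02],"angular": [0,0,0]},
    {"travel": [0,0,0],"angular": [0,0,0]}
  ]
}}

```text
time: 7.35
position: [0.6008, 0.114, 0.1283]
tool_rot: [-1.472, -2.77, 0.007]
ft_force: [0.0, -0.4, -2.7]
grip_width: 0.471
```

Call:
{"method": "servo_tool", "body": {
  "series": [
    {"travel": [0,0,0],"angular": [0,0,0]},
    {"travel": [0,0,0],"angular": [0,0,0]}
  ]
}}

```text
time: 7.55
position: [0.6046, 0.1141, 0.1332]
tool_rot: [1.473, 2.772, 0.003]
ft_force: [-0.1, -0.2, -2.1]
grip_width: 0.468
```

```bash
python3 -c "
from h import *
delta(.603,.114,.105)
p,T,s=tool();print(s['ft_force'],s['torque'],s['grip_width'])
snap('scene','pics/s1.png')
im=snap('wrist','pics/w5.png')
im=cv2.imread('pics/s1.png');cv2.imwrite('pics/s1z.png',cv2.resize(im[120:240,220:380],None,fx=5,fy=5,interpolation=cv2.INTER_CUBIC))
"
```

```text
t 7.55 pos [0.6046 0.1141 0.1332] ytool yaw 34.03 tilt [ 2.6e-03  6.0e-04 -1.0e+00] j7 [-0.506  0.318  0.333  1.68  -0.112  1.159  0.451]
dtool [ 0.0008 -0.0014  0.0282]
[-0.14318785 -0.15509256 -2.13767504] [-0.04041541 -0.02907914  0.00110664] 0.46840041757539336
```

View pics/s1z.png

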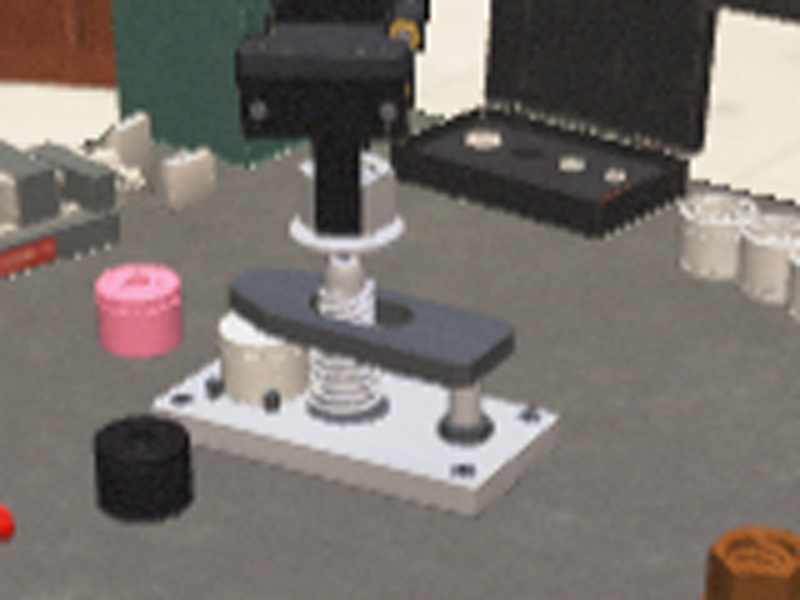

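Call:
{"method": "servo_tool", "body": {
  "series": [
    {"travel": [0,0,0.004],"angular": [0,0,0]},
    {"travel": [0,0,0.004],"angular": [0,0,0]},
    {"travel": [0,0,0.004],"angular": [0,0,0]},
    {"travel": [0,0,0.004],"angular": [0,0,0]},
    {"travel": [0,0,0.003],"angular": [0,0,0]}
  ]
}}

```text
time: 8.15
position: [0.6031, 0.1142, 0.1119]
tool_rot: [-1.472, -2.775, 0.001]
ft_force: [-0.1, -0.8, -2.6]
grip_width: 0.468
```

Call:
{"method": "servo_tool", "body": {
  "series": [
    {"travel": [0,0,0],"angular": [0,0,0]},
    {"travel": [0,0,0],"angular": [0,0,0]},
    {"travel": [0,0,0],"angular": [0,0,0]}
  ]
}}

```text
time: 8.45
position: [0.6036, 0.1142, 0.1128]
tool_rot: [1.473, 2.775, 0.001]
ft_force: [-0.0, -0.3, -2.5]
grip_width: 0.469
```

```bash
python3 -c "
from h import *
delta(.603,.114,.105)
p,T,s=tool();print(s['ft_force'],s['torque'],s['grip_width'])
"
```

```text
t 8.45 pos [0.6036 0.1142 0.1128] ytool yaw 34.09 tilt [ 5.e-04  1.e-04 -1.e+00] j7 [-0.503  0.337  0.33   1.7   -0.119  1.124  0.456]
dtool [ 0.0002 -0.0006  0.0078]
[-0.01444324 -0.28718441 -2.54856716] [-0.09486182 -0.00628904  0.01661569] 0.4691570401035875
```

Call:
{"method": "servo_tool", "body": {
  "series": [
    {"travel": [0,0,0.002],"angular": [0,0,0]},
    {"travel": [0,0,0.002],"angular": [0,0,0]},
    {"travel": [0,0,0.002],"angular": [0,0,0]},
    {"travel": [0,0,0],"angular": [0,0,0]}
  ]
}}

```text
time: 8.85
position: [0.6031, 0.1142, 0.1061]
tool_rot: [-1.472, -2.775, 0.001]
ft_force: [0.6, 0.0, -2.7]
grip_width: 0.47
```

Call:
{"method": "servo_tool", "body": {
  "series": [
    {"travel": [0,0,0.001],"angular": [0,0,0]},
    {"travel": [0,0,0.001],"angular": [0,0,0]},
    {"travel": [0,0,0],"angular": [0,0,0]}
  ]
}}

```text
time: 9.15
position: [0.6034, 0.1142, 0.1045]
tool_rot: [1.473, 2.775, 0.0]
ft_force: [-0.0, -0.3, -1.9]
grip_width: 0.471
```

Call:
{"method": "servo_tool", "body": {
  "series": [
    {"travel": [0,0,0.001],"angular": [0,0,0]},
    {"travel": [0,0,0.001],"angular": [0,0,0]},
    {"travel": [0,0,0],"angular": [0,0,0]}
  ]
}}

```text
time: 9.45
position: [0.6037, 0.1143, 0.1036]
tool_rot: [1.472, 2.775, 0.001]
ft_force: [-2.4, -0.4, 5.6]
grip_width: 0.473
```

Call:
{"method": "servo_tool", "body": {
  "series": [
    {"travel": [0,0,0.001],"angular": [0,0,0]},
    {"travel": [0,0,0],"angular": [0,0,0]}
  ]
}}

```text
time: 9.65
position: [0.604, 0.1144, 0.1032]
tool_rot: [1.472, 2.774, 0.002]
ft_force: [-3.4, -1.1, 6.4]
grip_width: 0.469
```

Call:
{"method": "servo_tool", "body": {
  "series": [
    {"travel": [0.0005,-0.0007,0],"angular": [0,0,-0.04]},
    {"travel": [0,0,0],"angular": [0,0,-0.04]},
    {"travel": [0,0,0],"angular": [0,0,-0.04]},
    {"travel": [0,0,0],"angular": [0,0,0]}
  ]
}}

```text
time: 10.05
position: [0.6031, 0.1145, 0.1015]
tool_rot: [1.303, 2.857, 0.002]
ft_force: [1.6, -0.5, -1.2]
grip_width: 0.466
```

```bash
python3 -c "
from h import *
delta(.603,.114,.105)
p,T,s=tool();print(s['ft_force'],s['torque'],s['grip_width'])
"
```

```text
t 10.05 pos [0.6031 0.1145 0.1015] ytool yaw 40.98 tilt [ 1.4e-03  5.0e-04 -1.0e+00] j7 [-0.486  0.345  0.309  1.712 -0.116  1.101  0.573]
dtool [-0.0003 -0.0003 -0.0035]
[ 1.56419737 -0.49751634 -1.2167314 ] [ 0.09503326 -0.28670682  0.00798565] 0.4664997780280058
```

Call:
{"method": "servo_tool", "body": {
  "series": [
    {"travel": [0,0,0.001],"angular": [0,0,0]},
    {"travel": [0,0,0.0005],"angular": [0,0,0]},
    {"travel": [0,0,0],"angular": [0,0,0]}
  ]
}}

```text
time: 10.35
position: [0.6023, 0.1142, 0.0996]
tool_rot: [-1.304, -2.858, 0.001]
ft_force: [1.0, 1.5, -2.1]
grip_width: 0.471
```

Call:
{"method": "servo_tool", "body": {
  "series": [
    {"travel": [0,0,0.001],"angular": [0,0,0]},
    {"travel": [0,0,0],"angular": [0,0,0]}
  ]
}}

```text
time: 10.55
position: [0.6024, 0.1142, 0.099]
tool_rot: [-1.304, -2.858, 0.0]
ft_force: [0.9, 0.7, -1.6]
grip_width: 0.472
```

Call:
{"method": "servo_tool", "body": {
  "series": [
    {"travel": [0,0,0.001],"angular": [0,0,0]},
    {"travel": [0,0,0],"angular": [0,0,0]}
  ]
}}

```text
time: 10.75
position: [0.6025, 0.1142, 0.0987]
tool_rot: [-1.304, -2.858, -0.0]
ft_force: [-2.4, -0.7, 4.3]
grip_width: 0.474
```

Call:
{"method": "servo_tool", "body": {
  "series": [
    {"travel": [0,0,0.001],"angular": [0,0,0]},
    {"travel": [0,0,0],"angular": [0,0,0]}
  ]
}}

```text
time: 10.95
position: [0.6026, 0.1142, 0.0986]
tool_rot: [-1.304, -2.858, -0.001]
ft_force: [-4.5, -1.2, 7.7]
grip_width: 0.471
```

Call:
{"method": "servo_tool", "body": {
  "series": [
    {"travel": [0,0,-0.002],"angular": [0,0,0]},
    {"travel": [0,0,0],"angular": [0,0,0]}
  ]
}}

```text
time: 11.15
position: [0.6027, 0.1141, 0.0989]
tool_rot: [1.304, 2.858, 0.0]
ft_force: [0.0, -0.3, -0.2]
grip_width: 0.469
```

Call:
{"method": "servo_tool", "body": {
  "series": [
    {"travel": [0,0,0],"angular": [0,0,0]},
    {"travel": [0,0,0],"angular": [0,0,0]},
    {"travel": [0,0,0],"angular": [0,0,0]}
  ],
  "claw": 0.064
}}

```text
time: 11.45
position: [0.6027, 0.1142, 0.099]
tool_rot: [1.304, 2.858, 0.0]
ft_force: [0.3, 0.1, 0.5]
grip_width: 0.657
```

```bash
python3 -c "
from h import *
delta(.603,.114,.100)
p,T,s=tool();print(s['ft_force'],s['torque'],s['grip_width'])
snap('scene','pics/s2.png')
im=snap('wrist','pics/w6.png')
im=cv2.imread('pics/s2.png');cv2.imwrite('pics/s2z.png',cv2.resize(im[140:240,220:380],None,fx=5,fy=5,interpolation=cv2.INTER_CUBIC))
"
```

```text
t 11.45 pos [0.6027 0.1142 0.099 ] ytool yaw 40.96 tilt [ 2.e-04 -0.e+00 -1.e+00] j7 [-0.486  0.348  0.309  1.714 -0.116  1.098  0.574]
dtool [-0.0004  0.0001 -0.001 ]
[0.25627097 0.12193541 0.49546629] [-0.07348851 -0.01114529 -0.02408106] 0.6574273144428145
```

View pics/s2z.png

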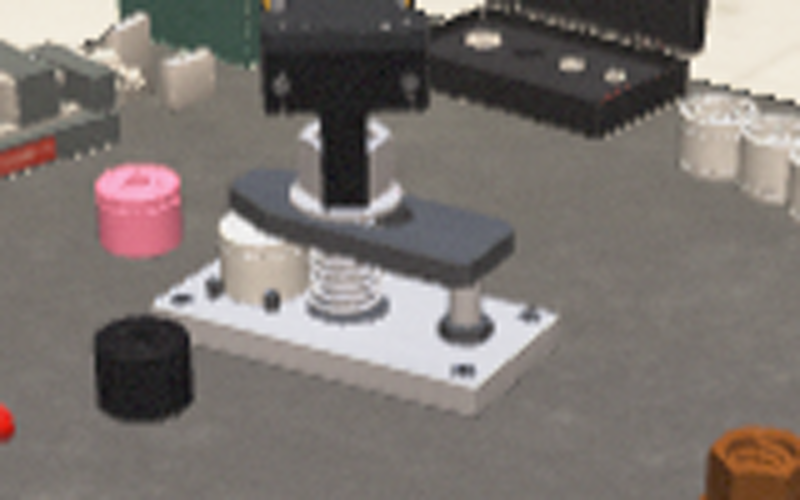

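View pics/w6.png

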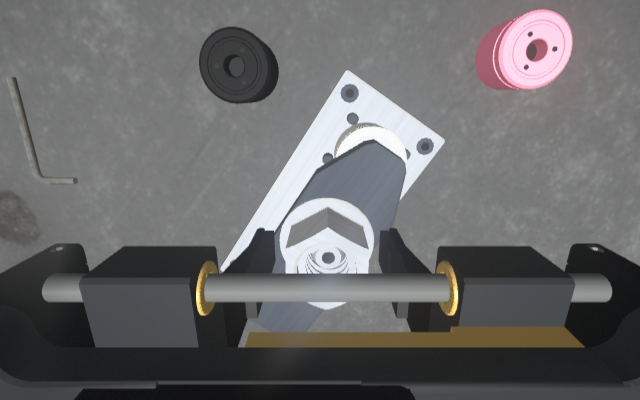

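Call:
{"method": "servo_tool", "body": {
  "series": [
    {"travel": [0,0,0],"angular": [0,0,0.1496]},
    {"travel": [0,0,0],"angular": [0,0,0.1496]},
    {"travel": [0,0,0],"angular": [0,0,0.1496]},
    {"travel": [0,0,0],"angular": [0,0,0.1496]},
    {"travel": [0,0,0],"angular": [0,0,0.1496]}
  ]
}}

```text
time: 12.05
position: [0.6026, 0.1142, 0.0991]
tool_rot: [2.264, 2.177, 0.0]
ft_force: [0.0, -0.4, -0.3]
grip_width: 0.738
```

Call:
{"method": "servo_tool", "body": {
  "series": [
    {"travel": [0,0,0],"angular": [0,0,0.1496]},
    {"travel": [0,0,0],"angular": [0,0,0.1496]},
    {"travel": [0,0,0],"angular": [0,0,0]},
    {"travel": [0,0,0],"angular": [0,0,0]}
  ]
}}

```text
time: 12.45
position: [0.6025, 0.1144, 0.0991]
tool_rot: [2.555, 1.828, 0.0]
ft_force: [-0.4, -0.3, -0.1]
grip_width: 0.734
```

```bash
python3 -c "
from h import *
delta(.603,.114,.0985)
p,T,s=tool();print(s['ft_force'],s['torque'],s['grip_width'])
"
```

```text
t 12.45 pos [0.6025 0.1144 0.0991] ytool yaw -18.81 tilt [ 1.e-04 -1.e-04 -1.e+00] j7 [-0.623  0.365  0.478  1.719 -0.185  1.103 -0.417]
dtool [-0.0002  0.0006  0.0006]
[-0.36227847 -0.27937812 -0.12527608] [-0.09647829  0.0608757   0.01833291] 0.7343673238137709
```

Call:
{"method": "servo_tool", "body": {
  "series": [
    {"travel": [0,0,0],"angular": [0,0,0]},
    {"travel": [0,0,0],"angular": [0,0,0]},
    {"travel": [0,0,0],"angular": [0,0,0]},
    {"travel": [0,0,0],"angular": [0,0,0]}
  ],
  "claw": 0.03,
  "squeeze": 25
}}

```text
time: 12.85
position: [0.6034, 0.1141, 0.0994]
tool_rot: [2.557, 1.823, 0.003]
ft_force: [0.6, -0.2, -0.7]
grip_width: 0.472
```

Call:
{"method": "servo_tool", "body": {
  "series": [
    {"travel": [0,0,0.001],"angular": [0,0,0]},
    {"travel": [0,0,0.0005],"angular": [0,0,0]},
    {"travel": [0,0,0],"angular": [0,0,0]}
  ]
}}

```text
time: 13.15
position: [0.6036, 0.1141, 0.0992]
tool_rot: [2.558, 1.823, 0.003]
ft_force: [-1.0, -0.5, 5.5]
grip_width: 0.463
```

Call:
{"method": "servo_tool", "body": {
  "series": [
    {"travel": [0,0,-0.00014],"angular": [0,0,-0.05]},
    {"travel": [0,0,-0.00014],"angular": [0,0,-0.05]},
    {"travel": [0,0,-0.00014],"angular": [0,0,-0.05]},
    {"travel": [0,0,-0.00014],"angular": [0,0,-0.05]},
    {"travel": [0,0,-0.00014],"angular": [0,0,-0.05]}
  ]
}}

```text
time: 13.65
position: [0.6036, 0.1147, 0.0999]
tool_rot: [2.308, 2.13, 0.004]
ft_force: [0.2, 0.1, 7.2]
grip_width: 0.469
```

Call:
{"method": "servo_tool", "body": {
  "series": [
    {"travel": [0,0,-0.00014],"angular": [0,0,-0.05]},
    {"travel": [0,0,-0.00014],"angular": [0,0,-0.05]},
    {"travel": [0,0,-0.00014],"angular": [0,0,-0.05]},
    {"travel": [0,0,-0.00014],"angular": [0,0,-0.05]},
    {"travel": [0,0,-0.00014],"angular": [0,0,-0.05]}
  ]
}}

```text
time: 14.15
position: [0.6035, 0.1146, 0.1006]
tool_rot: [2.025, 2.401, 0.004]
ft_force: [-0.7, -0.4, 7.5]
grip_width: 0.465
```

Climbing steadily with about 7 N.

Call:
{"method": "servo_tool", "body": {
  "series": [
    {"travel": [0,0,-0.00016],"angular": [0,0,-0.05]},
    {"travel": [0,0,-0.00016],"angular": [0,0,-0.05]},
    {"travel": [0,0,-0.00016],"angular": [0,0,-0.05]},
    {"travel": [0,0,-0.00016],"angular": [0,0,-0.05]},
    {"travel": [0,0,-0.00016],"angular": [0,0,-0.05]}
  ]
}}

```text
time: 14.65
position: [0.6033, 0.1144, 0.1013]
tool_rot: [1.709, 2.635, 0.003]
ft_force: [-1.1, -0.3, 6.5]
grip_width: 0.468
```

Call:
{"method": "servo_tool", "body": {
  "series": [
    {"travel": [0,0,-0.00016],"angular": [0,0,-0.05]},
    {"travel": [0,0,-0.00016],"angular": [0,0,-0.05]},
    {"travel": [0,0,-0.00016],"angular": [0,0,-0.05]},
    {"travel": [0,0,-0.00016],"angular": [0,0,-0.05]},
    {"travel": [0,0,-0.00016],"angular": [0,0,-0.05]}
  ]
}}

```text
time: 15.15
position: [0.6033, 0.1144, 0.102]
tool_rot: [1.368, 2.827, 0.002]
ft_force: [-1.2, 0.4, 6.4]
grip_width: 0.469
```

Call:
{"method": "servo_tool", "body": {
  "series": [
    {"travel": [0,0,-0.00015],"angular": [0,0,-0.05]},
    {"travel": [0,0,-0.00015],"angular": [0,0,-0.05]},
    {"travel": [0,0,-0.00015],"angular": [0,0,-0.05]},
    {"travel": [0,0,-0.00015],"angular": [0,0,-0.05]},
    {"travel": [0,0,-0.00015],"angular": [0,0,-0.05]}
  ]
}}

```text
time: 15.65
position: [0.6032, 0.1142, 0.1026]
tool_rot: [1.004, 2.975, 0.002]
ft_force: [-0.3, -0.4, 5.2]
grip_width: 0.47
```

```bash
python3 -c "
from h import *
delta(.603,.114,.0985)
p,T,s=tool();print(s['ft_force'],s['torque'],s['grip_width'])
"
```

```text
t 15.65 pos [0.6032 0.1142 0.1026] ytool yaw 52.69 tilt [ 1.6e-03  6.0e-04 -1.0e+00] j7 [-0.459  0.342  0.276  1.71  -0.103  1.102  0.768]
dtool [ 0.     -0.0003  0.0041]
[-0.33534435 -0.4426278   5.20242313] [-0.11228894  0.12785608 -0.06007777] 0.4700721995954992
```

Call:
{"method": "servo_tool", "body": {
  "series": [
    {"travel": [0,0,-0.00012],"angular": [0,0,-0.05]},
    {"travel": [0,0,-0.00012],"angular": [0,0,-0.05]},
    {"travel": [0,0,-0.00014],"angular": [0,0,-0.05]},
    {"travel": [0,0,-0.00014],"angular": [0,0,-0.05]},
    {"travel": [0,0,-0.00014],"angular": [0,0,-0.05]}
  ]
}}

```text
time: 16.15
position: [0.6033, 0.1141, 0.1033]
tool_rot: [0.626, 3.077, 0.001]
ft_force: [-0.7, -0.1, 5.7]
grip_width: 0.472
```

Call:
{"method": "servo_tool", "body": {
  "series": [
    {"travel": [0,0,-0.00014],"angular": [0,0,-0.05]},
    {"travel": [0,0,-0.00014],"angular": [0,0,-0.05]},
    {"travel": [0,0,-0.00014],"angular": [0,0,-0.05]},
    {"travel": [0,0,-0.00014],"angular": [0,0,-0.05]}
  ]
}}

```text
time: 16.55
position: [0.6033, 0.114, 0.1037]
tool_rot: [0.316, 3.124, 0.001]
ft_force: [-0.2, -0.4, 4.5]
grip_width: 0.462
```

Call:
{"method": "servo_tool", "body": {
  "series": [
    {"travel": [0,0,-0.00014],"angular": [0,0,-0.04]},
    {"travel": [0,0,-0.00014],"angular": [0,0,-0.04]},
    {"travel": [0,0,-0.00014],"angular": [0,0,-0.04]},
    {"travel": [0,0,-0.00014],"angular": [0,0,-0.04]}
  ]
}}

```text
time: 16.95
position: [0.6032, 0.114, 0.1041]
tool_rot: [0.066, 3.139, 0.0]
ft_force: [-0.4, -0.3, 4.6]
grip_width: 0.473
```

Call:
{"method": "servo_tool", "body": {
  "series": [
    {"travel": [0,0,-0.0001],"angular": [0,0,-0.04]},
    {"travel": [0,0,-0.0001],"angular": [0,0,-0.04]},
    {"travel": [0,0,-0.0001],"angular": [0,0,-0.04]}
  ]
}}

```text
time: 17.25
position: [0.6031, 0.1141, 0.1042]
tool_rot: [-0.123, 3.138, 0.0]
ft_force: [-0.1, 0.3, 2.1]
grip_width: 0.468
```

Call:
{"method": "servo_tool", "body": {
  "series": [
    {"travel": [0,0,-0.0001],"angular": [0,0,-0.04]},
    {"travel": [0,0,-0.0001],"angular": [0,0,-0.04]},
    {"travel": [0,0,-0.0001],"angular": [0,0,-0.04]}
  ]
}}

```text
time: 17.55
position: [0.6023, 0.114, 0.1034]
tool_rot: [0.312, -3.126, 0.0]
ft_force: [0.8, -0.6, -2.9]
grip_width: 0.467
```

Call:
{"method": "servo_tool", "body": {
  "series": [
    {"travel": [0,0,0.001],"angular": [0,0,0]},
    {"travel": [0,0,0.001],"angular": [0,0,0]},
    {"travel": [0,0,0.001],"angular": [0,0,0]},
    {"travel": [0,0,0.001],"angular": [0,0,0]},
    {"travel": [0,0,0],"angular": [0,0,0]}
  ]
}}

```text
time: 18.05
position: [0.6022, 0.1142, 0.0996]
tool_rot: [0.309, -3.126, 0.0]
ft_force: [-0.1, -0.4, -0.4]
grip_width: 0.467
```

Call:
{"method": "servo_tool", "body": {
  "series": [
    {"travel": [0,0,0.0007],"angular": [0,0,0]},
    {"travel": [0,0,0],"angular": [0,0,0]}
  ]
}}

```text
time: 18.25
position: [0.6024, 0.1142, 0.0995]
tool_rot: [0.309, -3.126, -0.0]
ft_force: [-2.1, -1.9, 2.7]
grip_width: 0.466
```

Call:
{"method": "servo_tool", "body": {
  "series": [
    {"travel": [0,0,0.0004],"angular": [0,0,0.05]},
    {"travel": [0,0,0.00016],"angular": [0,0,0.05]},
    {"travel": [0,0,0.00015],"angular": [0,0,0.05]},
    {"travel": [0,0,0.00015],"angular": [0,0,0.05]},
    {"travel": [0,0,0.00015],"angular": [0,0,0.05]}
  ]
}}

```text
time: 18.75
position: [0.6037, 0.115, 0.0989]
tool_rot: [0.086, 3.138, 0.002]
ft_force: [0.5, 0.4, 0.8]
grip_width: 0.471
```

```bash
python3 -c "
from h import *
delta(.603,.114,.0985)
p,T,s=tool();print(s['ft_force'],s['torque'],s['grip_width'])
"
```

```text
t 18.75 pos [0.6037 0.115  0.0989] ytool yaw 86.87 tilt [ 0.0029  0.0012 -1.    ] j7 [-0.384  0.342  0.185  1.71  -0.07   1.093  1.338]
dtool [ 0.0006 -0.001   0.0004]
[0.45600251 0.4184033  0.80208652] [ 0.08344205 -0.15758535  0.07376017] 0.4705698925770038
```

Call:
{"method": "servo_tool", "body": {
  "series": [
    {"travel": [0,0,0.00015],"angular": [0,0,0.05]},
    {"travel": [0,0,0.00015],"angular": [0,0,0.05]},
    {"travel": [0,0,0.00015],"angular": [0,0,0.05]},
    {"travel": [0,0,0.00015],"angular": [0,0,0.05]},
    {"travel": [0,0,0.00015],"angular": [0,0,0.05]}
  ]
}}

```text
time: 19.25
position: [0.6029, 0.115, 0.0982]
tool_rot: [0.476, 3.105, 0.002]
ft_force: [-2.4, -0.8, 3.7]
grip_width: 0.471
```

Call:
{"method": "servo_tool", "body": {
  "series": [
    {"travel": [0,0,0.00015],"angular": [0,0,0.05]},
    {"travel": [0,0,0.00015],"angular": [0,0,0.05]},
    {"travel": [0,0,0.00015],"angular": [0,0,0.05]},
    {"travel": [0,0,0.00015],"angular": [0,0,0.05]},
    {"travel": [0,0,0.00015],"angular": [0,0,0.05]}
  ]
}}

```text
time: 19.75
position: [0.6027, 0.1151, 0.0975]
tool_rot: [0.86, 3.021, 0.002]
ft_force: [-2.5, 0.5, 4.4]
grip_width: 0.466
```

Call:
{"method": "servo_tool", "body": {
  "series": [
    {"travel": [0,0,0.00015],"angular": [0,0,0.05]},
    {"travel": [0,0,0.00015],"angular": [0,0,0.05]},
    {"travel": [0,0,0.00015],"angular": [0,0,0.05]},
    {"travel": [0,0,0.00015],"angular": [0,0,0.05]},
    {"travel": [0,0,0.00015],"angular": [0,0,0.05]}
  ]
}}

```text
time: 20.25
position: [0.6027, 0.1151, 0.0968]
tool_rot: [-1.23, -2.891, -0.002]
ft_force: [-2.2, 0.3, 5.5]
grip_width: 0.472
```

```bash
python3 -c "
from h import *
delta(.603,.114,.0985)
p,T,s=tool();print(s['ft_force'],s['torque'],s['grip_width'])
"
```

```text
t 20.25 pos [0.6027 0.1151 0.0968] ytool yaw 43.91 tilt [ 6.0e-04  1.4e-03 -1.0e+00] j7 [-0.48   0.349  0.3    1.716 -0.116  1.093  0.623]
dtool [-0.001  -0.0005 -0.0017]
[-2.1838894   0.27216903  5.51825245] [0.20958698 0.67743611 0.13311493] 0.47234206868971446
```

Call:
{"method": "servo_tool", "body": {
  "series": [
    {"travel": [0,0,0.00014],"angular": [0,0,0.05]},
    {"travel": [0,0,0.00014],"angular": [0,0,0.05]},
    {"travel": [0,0,0.00014],"angular": [0,0,0.05]},
    {"travel": [0,0,0.00014],"angular": [0,0,0.05]},
    {"travel": [0,0,0.00014],"angular": [0,0,0.05]}
  ]
}}

```text
time: 20.75
position: [0.603, 0.1153, 0.0961]
tool_rot: [1.58, 2.715, 0.003]
ft_force: [-1.3, 0.5, 5.5]
grip_width: 0.471
```

Call:
{"method": "servo_tool", "body": {
  "series": [
    {"travel": [0,0,0.00014],"angular": [0,0,0.05]},
    {"travel": [0,0,0.00014],"angular": [0,0,0.05]},
    {"travel": [0,0,0.00014],"angular": [0,0,0.05]},
    {"travel": [0,0,0.00014],"angular": [0,0,0.05]},
    {"travel": [0,0,0.00014],"angular": [0,0,0.05]}
  ]
}}

```text
time: 21.25
position: [0.6029, 0.1151, 0.0954]
tool_rot: [1.907, 2.497, 0.003]
ft_force: [-1.3, -0.1, 4.6]
grip_width: 0.469
```

Call:
{"method": "servo_tool", "body": {
  "series": [
    {"travel": [0,0,0.00014],"angular": [0,0,0.05]},
    {"travel": [0,0,0.00014],"angular": [0,0,0.05]},
    {"travel": [0,0,0.00014],"angular": [0,0,0.05]},
    {"travel": [0,0,0.00014],"angular": [0,0,0.05]},
    {"travel": [0,0,0.00014],"angular": [0,0,0.05]}
  ]
}}

```text
time: 21.75
position: [0.6031, 0.1144, 0.0948]
tool_rot: [2.203, 2.239, 0.002]
ft_force: [-0.6, -1.4, 6.0]
grip_width: 0.469
```

```bash
python3 -c "
from h import *
delta(.603,.114,.0985)
p,T,s=tool();print(s['ft_force'],s['torque'],s['grip_width'])
"
```

```text
t 21.75 pos [0.6031 0.1144 0.0948] ytool yaw 0.92 tilt [ 1.3e-03  6.0e-04 -1.0e+00] j7 [-0.578  0.363  0.422  1.721 -0.165  1.092 -0.088]
dtool [-0.0004 -0.0001 -0.0037]
[-0.62074924 -1.36920862  6.04347419] [-0.30299878  0.59098469  0.10730521] 0.46857684823621193
```

Call:
{"method": "servo_tool", "body": {
  "series": [
    {"travel": [0,0,0.00014],"angular": [0,0,0.05]},
    {"travel": [0,0,0.00014],"angular": [0,0,0.05]},
    {"travel": [0,0,0.00014],"angular": [0,0,0.05]},
    {"travel": [0,0,0.00014],"angular": [0,0,0.05]},
    {"travel": [0,0,0.00014],"angular": [0,0,0.05]}
  ]
}}

```text
time: 22.25
position: [0.6037, 0.1137, 0.0945]
tool_rot: [2.464, 1.946, 0.003]
ft_force: [0.3, -2.1, 6.5]
grip_width: 0.468
```

Call:
{"method": "servo_tool", "body": {
  "series": [
    {"travel": [0,0,0.00014],"angular": [0,0,0.05]},
    {"travel": [0,0,0.00014],"angular": [0,0,0.05]},
    {"travel": [0,0,0],"angular": [0,0,0]}
  ]
}}

```text
time: 22.55
position: [0.6039, 0.1136, 0.0944]
tool_rot: [2.558, 1.821, 0.003]
ft_force: [-0.3, -1.3, 6.8]
grip_width: 0.468
```

```bash
cat > st.py <<'E'
from h import *
delta(.603,.114,.0985)
p,T,s=tool();print(np.round(s['ft_force'],2),np.round(s['torque'],3),s['grip_width'])
E
python3 st.py
```

```text
t 22.55 pos [0.6039 0.1136 0.0944] ytool yaw -19.11 tilt [ 2.9e-03 -2.0e-04 -1.0e+00] j7 [-0.625  0.371  0.482  1.723 -0.19   1.092 -0.417]
dtool [ 0.0001 -0.0009 -0.0041]
[-0.31 -1.26  6.77] [-0.541  0.485  0.023] 0.46767702833491187
```

```bash
python3 st.py; python3 -c "
from h import *
im=snap('scene','pics/s3.png')
im2=snap('wrist','pics/w7.png')
cv2.imwrite('pics/s3z.png',cv2.resize(im[140:240,220:380],None,fx=5,fy=5,interpolation=cv2.INTER_CUBIC))
"; python3 st.py
```

```text
t 22.55 pos [0.6039 0.1136 0.0944] ytool yaw -19.11 tilt [ 2.9e-03 -2.0e-04 -1.0e+00] j7 [-0.625  0.371  0.482  1.723 -0.19   1.092 -0.417]
dtool [ 0.0001 -0.0009 -0.0041]
[-0.31 -1.26  6.77] [-0.541  0.485  0.023] 0.46767702833491187
t 22.65 pos [0.6039 0.1136 0.0944] ytool yaw -19.06 tilt [ 2.9e-03 -1.0e-04 -1.0e+00] j7 [-0.625  0.371  0.482  1.723 -0.19   1.092 -0.416]
dtool [ 0.0001 -0.001  -0.0041]
[-1.28 -1.38  6.55] [-0.588  0.463  0.045] 0.46983885744906073
```

View pics/s3z.png

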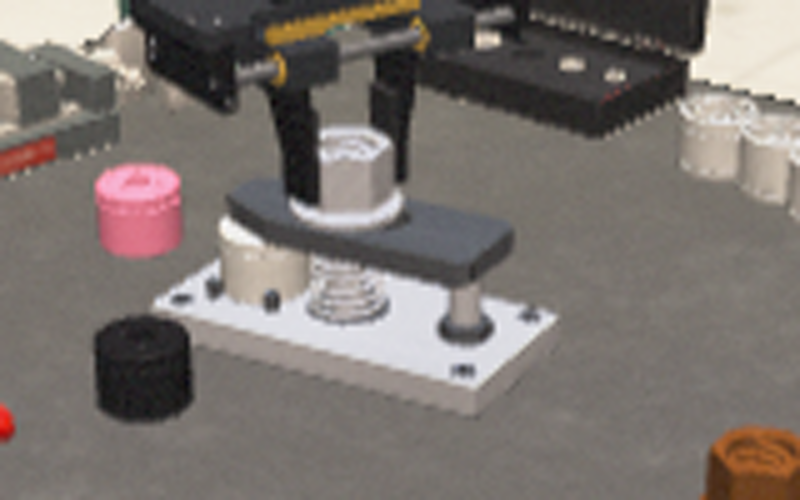

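View pics/w7.png

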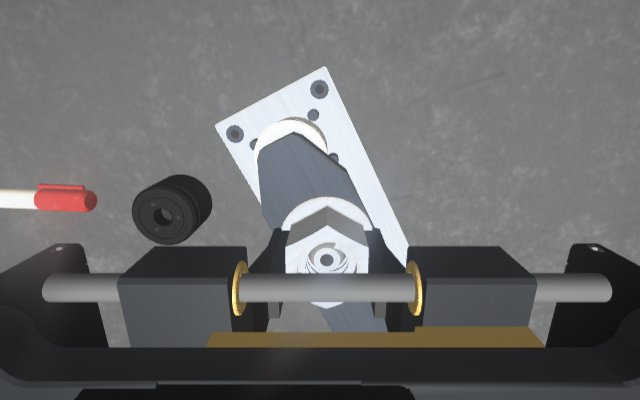

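Call:
{"method": "servo_tool", "body": {
  "series": [
    {"travel": [0,0,0],"angular": [0,0,0.05]},
    {"travel": [0,0,0],"angular": [0,0,0.05]}
  ]
}}

```text
time: 22.85
position: [0.6038, 0.1136, 0.0943]
tool_rot: [2.646, 1.69, 0.004]
ft_force: [-1.0, -1.6, 6.1]
grip_width: 0.47
```

```bash
python3 st.py
```

```text
t 22.85 pos [0.6038 0.1136 0.0943] ytool yaw -24.87 tilt [ 2.8e-03 -2.0e-04 -1.0e+00] j7 [-0.639  0.373  0.499  1.723 -0.197  1.092 -0.512]
dtool [ 0.     -0.0009 -0.0042]
[-1.   -1.61  6.06] [-0.626  0.474  0.185] 0.46967081507383
```

Call:
{"method": "servo_tool", "body": {
  "series": [
    {"travel": [0,0,0],"angular": [0,0,0.05]}
  ]
}}

```text
time: 22.95
position: [0.6039, 0.1136, 0.0943]
tool_rot: [2.688, 1.623, 0.004]
ft_force: [-0.2, -1.0, 5.1]
grip_width: 0.469
```

```bash
python3 st.py
```

```text
t 22.95 pos [0.6039 0.1136 0.0943] ytool yaw -27.73 tilt [ 2.9e-03 -2.0e-04 -1.0e+00] j7 [-0.646  0.375  0.508  1.724 -0.201  1.093 -0.558]
dtool [-0.0001 -0.0009 -0.0042]
[-0.18 -1.03  5.06] [-0.59   0.416  0.153] 0.46874112708769766
```

Call:
{"method": "servo_tool", "body": {
  "series": [
    {"travel": [0,0,0],"angular": [0,0,0.04]},
    {"travel": [0,0,0],"angular": [0,0,0.04]}
  ]
}}

```text
time: 23.15
position: [0.604, 0.1137, 0.0942]
tool_rot: [2.75, 1.515, 0.004]
ft_force: [0.1, -0.6, 6.0]
grip_width: 0.469
```

```bash
python3 st.py
```

```text
t 23.15 pos [0.604  0.1137 0.0942] ytool yaw -32.28 tilt [ 3.3e-03 -3.0e-04 -1.0e+00] j7 [-0.657  0.377  0.522  1.724 -0.207  1.093 -0.633]
dtool [-0.0003 -0.001  -0.0043]
[ 0.07 -0.6   5.98] [-0.575  0.278  0.251] 0.46859293715051037
```

Call:
{"method": "servo_tool", "body": {
  "series": [
    {"travel": [0,0,0],"angular": [0,0,0.04]}
  ]
}}

```text
time: 23.25
position: [0.6041, 0.1137, 0.0942]
tool_rot: [2.779, 1.46, 0.005]
ft_force: [1.4, -1.6, 4.9]
grip_width: 0.471
```

```bash
python3 st.py
```

```text
t 23.25 pos [0.6041 0.1137 0.0942] ytool yaw -34.56 tilt [ 3.5e-03 -3.0e-04 -1.0e+00] j7 [-0.662  0.378  0.529  1.724 -0.21   1.093 -0.671]
dtool [-0.0004 -0.0011 -0.0043]
[ 1.37 -1.56  4.87] [-0.552  0.286  0.29 ] 0.4713206787747456
```

Call:
{"method": "servo_tool", "body": {
  "series": [
    {"travel": [0,0,0],"angular": [0,0,0.04]},
    {"travel": [0,0,0],"angular": [0,0,0.04]}
  ]
}}

```text
time: 23.45
position: [0.6042, 0.1139, 0.0941]
tool_rot: [2.835, 1.349, 0.005]
ft_force: [1.1, -0.8, 5.1]
grip_width: 0.468
```

```bash
python3 st.py
```

```text
t 23.45 pos [0.6042 0.1139 0.0941] ytool yaw -39.12 tilt [ 3.7e-03 -2.0e-04 -1.0e+00] j7 [-0.674  0.38   0.543  1.724 -0.217  1.093 -0.745]
dtool [-0.0007 -0.001  -0.0044]
[ 1.09 -0.85  5.09] [-0.471  0.24   0.48 ] 0.46827560915108146
```

Call:
{"method": "servo_tool", "body": {
  "series": [
    {"travel": [0,0,0],"angular": [0,0,0.04]}
  ]
}}

```text
time: 23.55
position: [0.6042, 0.114, 0.0941]
tool_rot: [2.862, 1.292, 0.005]
ft_force: [0.8, -1.6, 3.5]
grip_width: 0.47
```

```bash
python3 st.py
```

```text
t 23.55 pos [0.6042 0.114  0.0941] ytool yaw -41.39 tilt [ 3.7e-03 -2.0e-04 -1.0e+00] j7 [-0.679  0.382  0.55   1.725 -0.22   1.094 -0.783]
dtool [-0.0008 -0.0009 -0.0044]
[ 0.8  -1.62  3.46] [-0.327  0.227  0.583] 0.4702568967305688
```

Call:
{"method": "servo_tool", "body": {
  "series": [
    {"travel": [0,0,0],"angular": [0,0,0.04]},
    {"travel": [0,0,0],"angular": [0,0,0.04]},
    {"travel": [0,0,0],"angular": [0,0,0]}
  ]
}}

```text
time: 23.85
position: [0.6044, 0.1143, 0.0941]
tool_rot: [2.91, 1.18, 0.006]
ft_force: [2.3, -0.5, 5.2]
grip_width: 0.468
```

```bash
python3 st.py
```

```text
t 23.85 pos [0.6044 0.1143 0.0941] ytool yaw -45.85 tilt [ 4.2e-03 -2.0e-04 -1.0e+00] j7 [-0.691  0.384  0.564  1.725 -0.227  1.094 -0.856]
dtool [-0.0012 -0.0007 -0.0044]
[ 2.31 -0.52  5.2 ] [-0.331 -0.131  0.668] 0.4676485886121518
```

Call:
{"method": "servo_tool", "body": {
  "series": [
    {"travel": [0,0,-0.0012],"angular": [0,0,0]},
    {"travel": [0,0,0],"angular": [0,0,0]}
  ]
}}

```text
time: 24.05
position: [0.6044, 0.1143, 0.0941]
tool_rot: [2.91, 1.18, 0.006]
ft_force: [6.3, -0.9, -1.0]
grip_width: 0.473
```

Call:
{"method": "servo_tool", "body": {
  "series": [
    {"travel": [0,0,0],"angular": [0,0,0]},
    {"travel": [0,0,0],"angular": [0,0,0]},
    {"travel": [0,0,0],"angular": [0,0,0]},
    {"travel": [0,0,0],"angular": [0,0,0]},
    {"travel": [0,0,0],"angular": [0,0,0]}
  ],
  "claw": 0.075
}}

```text
time: 24.55
position: [0.6023, 0.1143, 0.0937]
tool_rot: [-2.912, -1.178, 0.001]
ft_force: [-0.5, -0.5, 0.2]
grip_width: 0.818
```

Call:
{"method": "servo_tool", "body": {
  "series": [
    {"travel": [0,0,-0.005],"angular": [0,0,0]},
    {"travel": [0,0,-0.02],"angular": [0,0,0]},
    {"travel": [0,0,-0.03],"angular": [0,0,0]},
    {"travel": [0,0,-0.03],"angular": [0,0,0]},
    {"travel": [0,0,0],"angular": [0,0,0]}
  ]
}}

```text
time: 25.05
position: [0.6054, 0.1145, 0.1841]
tool_rot: [2.912, 1.177, 0.014]
ft_force: [0.3, -0.1, -0.6]
grip_width: 0.858
```

```bash
python3 st.py; python3 -c "
from h import *
c=ctrl.calibration('wrist')
im2=snap('wrist','pics/w8.png')
im=snap('scene','pics/s4.png')
snap('top','pics/t4.png')
import pickle;pickle.dump(c,open('w8.pkl','wb'))
cv2.imwrite('pics/s4z.png',cv2.resize(im[130:240,220:380],None,fx=5,fy=5,interpolation=cv2.INTER_CUBIC))
"
```

```text
t 25.05 pos [0.6054 0.1145 0.1841] ytool yaw -45.98 tilt [ 0.0082  0.0028 -1.    ] j7 [-0.715  0.299  0.589  1.634 -0.175  1.253 -0.895]
dtool [-0.0028 -0.0017  0.0856]
[ 0.28 -0.07 -0.56] [-0.12   0.08   0.034] 0.8583910095544203
```

View pics/s4z.png

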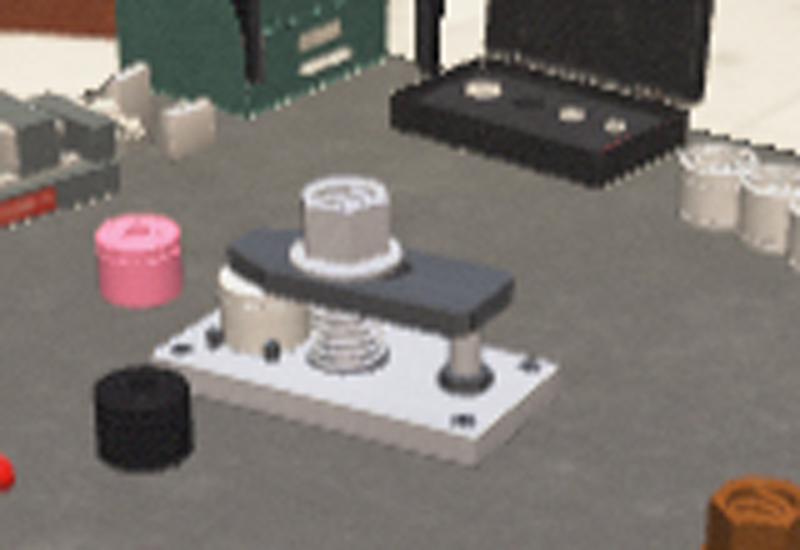

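View pics/w8.png

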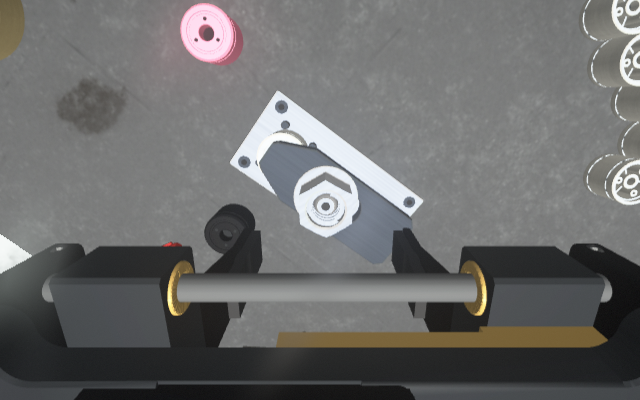

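```bash
python3 -c "
from h import *
im=cv2.imread('pics/w8.png')
cv2.imwrite('pics/w8z.png',cv2.resize(im[155:245,285:370],None,fx=6.5,fy=6.5,interpolation=cv2.INTER_CUBIC))
"
```

```text
(no output)
```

View pics/w8z.png

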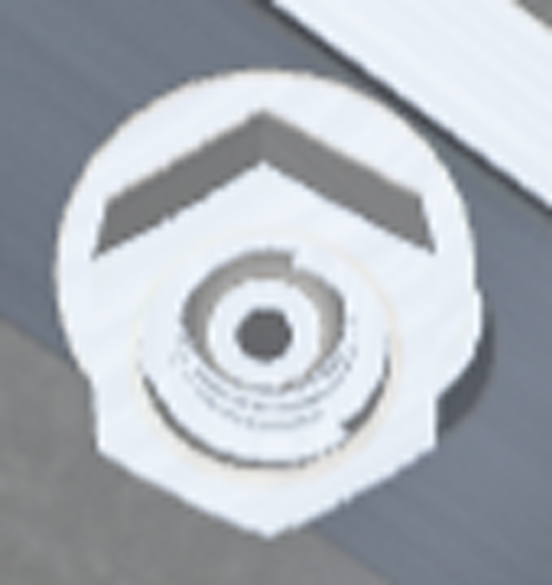

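```bash
python3 -c "
from h import *
import pickle
c=pickle.load(open('w8.pkl','rb'))
V=[(264,162),(434,250),(436,447),(268,537),(98,450),(95,255)]
P=np.array([unproj(c,(x+.5)/6.5-.5+285,(y+.5)/6.5-.5+155,.108)[:2] for x,y in V])
m=P.mean(0);d=P-m;print(m,np.hypot(*d.T))
a=np.degrees(np.arctan2(d[:,1],d[:,0]))
print('flat normal mod60',np.degrees(np.angle(np.exp(6j*np.radians(a-30)).mean())/6),'tool at tightening',-45.85+60)
print(unproj(c,(264+.5)/6.5-.5+285,(333+.5)/6.5-.5+155,.1))
"; python3 st.py
```

```text
[0.60349765 0.1144058 ] [0.02346849 0.02352931 0.02386244 0.02395084 0.02380917 0.02348177]
flat normal mod60 14.540614396934242 tool at tightening 14.149999999999999
[0.6031427  0.11437378 0.1       ]
t 25.2 pos [0.6022 0.1143 0.1787] ytool yaw -45.96 tilt [-4.e-04  3.e-04 -1.e+00] j7 [-0.714  0.303  0.587  1.64  -0.176  1.251 -0.895]
dtool [0.0004 0.0008 0.0802]
[ 0.07  0.48 -0.38] [-0.105  0.118 -0.002] 0.8619366605003634
```

```bash
python3 -c "
from bench import ctrl
print(ctrl.close_job())"
```

```text
the job is handed in; nothing more can be done
None
```

The nut is run down finger tight on the stud, the gripper has let go and stands clear, and the job was handed in at about 25 s.

**Setting on:** I gripped the steel nut and lowered it over the stud. It met a thread end close to the drop height and dropped in after only 0.12 rad counterclockwise. I couldn't be sure that counted as backing it up, so I regripped and turned it counterclockwise a second time. It climbed about 5 mm with 5 to 8 N on the wrist sensor, then dropped again at about 2.1 rad.

**Tightening:** I ran it down clockwise about 2.57 rad from there. It sank 5.4 mm and then stopped sinking. The turning moment passed 0.3 N m at about 2.4 rad and was 0.67 N m when I stopped, which I estimate as 15 to 20 N on the housing. That figure comes from the moment and angle, since the strap force can't be read directly.

**Last checks:**
- **After release:** the nut's axis is within about 0.4 mm of the stud's. Its flats are 0.4 degrees from where I let go, so it did not unwind.
- **Housing and strap:** the strap looks to bear on the housing, and the housing is between its dowels.
- **Gripper:** it is about 85 mm above where it let go, with no force beyond sensor noise.
- **Other parts:** the V-block, spare housing and gauge block were not touched, but I did not measure them again at the end.

**Disagreements:**
- The nut stopped sinking after about 1.75 rad, but the moment rose only from about 2.3 rad. I took this as play in the thread.
- The first contact height came out 0.5 to 1 mm lower than I expected, probably from the nut slipping slightly in the grip. This was the other reason for the second climb.

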